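Feel along a kiln's covered breakers and switch on those that are off

ROBOT

A 6-joint arm with a two-finger parallel gripper is mounted at the origin on the work surface. World frame = base frame: x ahead of the robot, y to its left, z up, the work surface at z = 0. Lengths are in m, angles in rad, forces in N, time in s.
With the tool pointing down it reaches from about 0.25 to 0.775 m from the base axis. Payload 4 kg.
Tool frame: the origin (TCP) lies at the centre of the arm's flange, where the gripper is bolted on; the fingertips stand 199 mm ahead of it and the grasp point (between the pads) lies 180 mm ahead of it (robot.tcp_to_tips is the distance from the TCP to the fingertips, in m); z points along the fingers, y is the line along which they close (so a half turn about z gives the same grasp; the last joint's range is limited). The gripper opens to 94 mm and grips with 3 to 60 N. Pads are 16 mm wide; open, the fingers measure 119 mm over their backs; the gripper's body (75 mm by 177 mm) begins 78 mm behind the grasp point.
Start: joints at [-1.225, 0.087, 1.371, -0, 1.684, -0.103], TCP at [0.239, -0.496, 0.405] pointing down, gripper open.
Joint ranges: [-3.1, 3.1], [-0.76, 2.03], [0.27, 2.55], [-1.08, 4.22], [0.17, 2.65], [-2.57, 2.57]. Speed limits (rad/s): [2.79, 2.79, 3.14, 3.14, 3.14, 3.14].

INTERFACE

Orientations are given as [roll, pitch, yaw] about the fixed x, y, z axes, in that order (R = Rz(yaw) Ry(pitch) Rx(roll)).
In Python, from bench import telemetry, snapshot, ticket, robot gives the robot as it stands.
- The arm moves only by the tool apply_moves, never from a script. Its argument "moves" is a list that holds one entry, the list of rows, each a list of 5 numbers: the shift along the tool's x, y, z in units of 50 mm (1.0 is 50 mm), then the turn about the tool's z in units of 10 degrees (1.0 is 10 degrees), then the closure, from 0 (fully open) to 1 (shut). A call has 1 to 10 rows; each row is the pose to reach, as a shift and turn from the pose commanded when the call began, along the tool's axes at that moment; what a row does not reach only later rows make up. A row lasts 1/8 s, in which the tool goes at most 62.5 mm and 10.7 degrees, less where a joint would pass 70% of its speed; a pose out of reach is approached as far as the arm can. A call with a gripper value outside its range is refused whole. The fingers move at their own pace and stop on an object; the grip force is fixed at half the most. Time passes only in rows, so rows that repeat a pose let the fingers close. It gives the time, the measured TCP pose, the force, the opening and the grip force at its end, in the units of the state.
- telemetry.get_obs(): the state, without advancing time (a new reading comes with each control period).
- snapshot(name): name is "scene" or "side" or "wrist"; returns a dict with "image" (384x512x3 uint8, red, green, blue), "fovy" (degrees; the focal length in pixels is half the picture's height over the tangent of half this angle, whatever the lens; pixels are square), "cx", "cy" (the principal point, pixels), "R" (3x3) and "t" (3): a world point X has camera coordinates R X + t. Camera axes: x right, y down, z forward; pixel columns grow to the right and rows downward; lengths in m; the calibration is good to about 2 mm. A picture is of the moment at which its call begins. There is no depth.
- ticket.close_job(): hands the job in; it is judged then, once.
The state is a dict: "time": time; "joint_positions": joint angles; "qvel": joint speeds; "joint_torque": joint torques, N m; "tool_pos": TCP position; "ee_rot": TCP orientation; "wrist_force": force on the tool from outside, world axes, zero at the start; "wrist_torque": the same for the moment, N m; "width": finger opening in m; "finger_force": force on a finger pad.
Only numpy, scipy, OpenCV 4.12 (cv2) and the standard library are available. Lean on these libraries where they do the work, as an engineer would, in place of code of your own. Each camera call takes 0.05 s, during which the arm holds its last target. There are 200 camera calls.

TASK

The kiln is dead because one or two of the four breakers under the switch box's splash cover have been left off. Lift the cover, feel along the row of levers with a light touch, push each lever that is off over to on (away from you, until it snaps) and leave those already on as they are. Then let the cover fall shut again, without forcing any lever or knocking over or shoving the things around the box.

Things in the scene. Friction and masses are not known exactly. Their poses are not given: they have to be found in the camera images.
- switch_box: grey steel kiln switch box, fixed, 320 mm wide (y). Origin on the table under the middle of its breaker well; x away from the robot side, y left along the row, z up. Open well over the levers: x -52 to +32 mm, inner side faces at y = -156 and +156 mm, sides sloping up from 84 mm tall in front to 105 behind; back face at x = +32, 114 tall. Wiring bay behind it to x = +116, 114 tall, with four dark lenses on top
- front_edge (a point): middle of the top edge of the box's front wall (4 mm thick), 60 mm above the table; box frame x = -50 mm; axes as the box's. The fingers reach over it, under the cover, to the levers
- row (a point): where the middle of the row of levers would be on average: box frame x = 0, y = 0, 58 mm above the table, axes as the box's. Not seen: four equal black breakers side by side, 54 mm from lever to lever along y. The real row is up to 20 mm to either side of this and its pivot line up to 6 mm before or behind it. One or two of the four are off, in any places along the row
- lever_height (a point): a point 38 mm above point row, at the height of the lever ends (96 mm above the table). Each lever is a paddle 20 mm wide (y), 9 thick, its end 40 mm from a pivot along y, 58 mm above the table. OFF leans 0.35 rad to the front (end 14 mm nearer the robot side than the pivot), ON 0.35 rad to the back. About 4 N at its end brings it past the middle; there it snaps over to its stop
- breaker_tops (a point): a point 12 mm above point row, on the flat breaker tops between the levers (70 mm above the table from 22 mm before to 22 mm behind the pivot line; 58 mm high on to 42 mm before and behind it). The levers stand up out of these tops
- cover (a joint): opening angle of the splash cover, rad: 0 shut, 2.0 limit. An opaque grey plastic plate, 312 mm wide, 4 thick, hinged on its far edge (box frame x = +30, z = 116 mm) and sloping 0.29 rad down to a free lip in front, 104 mm from the hinge. Spring and weight (1.5 to 3 N at the lip) always shut it: it stays open only while it rests on the fingers or hand working under it
- cover_lip (a point): middle of the cover's free front lip, a rolled edge 10 mm thick along the whole width. Shut, it is 86 mm above the table and 18 mm in front of the box's front wall with open space below it: tilted fingers get under it from the front and lift it. Axes as the cover's
- glaze_jar: amber glass glaze jar with a black cap, 72 mm across and 105 mm tall, at the left end of the switch box; origin under its centre; a bystander
- bisque_mug: unglazed red-clay mug, 82 mm across and 88 mm tall, at the right end of the switch box; origin under its centre; a bystander
- guide_stick: wooden slab-rolling guide, 30 x 300 x 8 mm, lying flat on the table about 130 mm in front of the cover's lip; origin under its centre, y along its length; a bystander
- steel_rib: dark steel rib (scraper), 115 x 55 x 4 mm with round ends, flat on the table off the box's front right corner; a bystander
- modelling_tool: wooden modelling tool, 160 mm long and 8 mm thick, flat on the table off the box's front left corner; a bystander

How it is judged:
By the outcome, as a careful person would: the job done as asked, in the order asked, and still so for the second after the job is handed in, with the robot touching nothing.
It also fails if it takes over 70 s, if anything falls off the work surface, if the arm or the gripper's body presses on something with over 40 N, if the wrist force passes 120 N, or if a joint passes its speed limit or range.

## Working session

There is one attempt and no reset: what is moved stays moved. The work goes in short steps, Python scripts to look and compute and a tool call to move; the robot and the scene stay as the last step left them, time stands still between calls to the robot, and variables do not carry over. Pictures are saved under pics/ and viewed, at most 10 in all, crops included, and the job is handed in when it is done.

Besides the shell and the picture viewer there is one more tool, called after "Emit:" by a JSON object that holds its "op" and its "data". apply_moves: Moves the arm, as the interface text tells. Its arguments: {"type":"object","properties":{"moves":{"type":"array","items":{"type":"array","items":{"type":"array","items":{"type":"number"}}}}},"required":["moves"]}

```bash
ls; mkdir -p pics
python3 - <<'E'
from bench import telemetry, snapshot, robot
import cv2,numpy as np
o=telemetry.get_obs(); print({k:np.round(v,3).tolist() for k,v in o.items()})
print([a for a in dir(robot) if a[0]!='_'])
for n in ("scene","side","wrist"):
    s=snapshot(n); cv2.imwrite(f"pics/{n}0.png",s["image"][:,:,::-1]); print(n,s["fovy"],s["cx"],s["cy"],np.round(s["R"],3).tolist(),np.round(s["t"],3).tolist())
E
```

```text
pics
{'time': 0.0, 'joint_positions': [-1.225, 0.088, 1.372, -0.0, 1.684, -0.103], 'qvel': [-0.0, 0.001, 0.001, 0.001, 0.001, 0.001], 'joint_torque': [0.001, -34.017, -30.243, 0.072, 0.033, -0.0], 'tool_pos': [0.239, -0.495, 0.403], 'ee_rot': [-3.139, -0.0, 0.449], 'wrist_force': [0.031, 0.476, 0.576], 'wrist_torque': [-0.001, 0.006, -0.054], 'finger_force': 0.0, 'width': 0.094}
['IKError', 'tcp_to_tips']
scene 52.0792769002849 261.6596077803431 195.20219635482573 [[-0.869, 0.494, 0.006], [0.411, 0.729, -0.547], [-0.275, -0.473, -0.837]] [0.473, -0.185, 1.289]
side 51.01347513698522 259.2862543420209 193.64836258651331 [[0.995, -0.104, 0.006], [-0.059, -0.604, -0.795], [0.086, 0.79, -0.606]] [-0.571, 0.114, 0.892]
wrist 64.66719024441105 256.7283922740323 192.66138243349715 [[0.434, -0.901, -0.002], [-0.866, -0.418, 0.274], [-0.248, -0.118, -0.962]] [-0.549, -0.029, 0.392]
```

View pics/scene0.png

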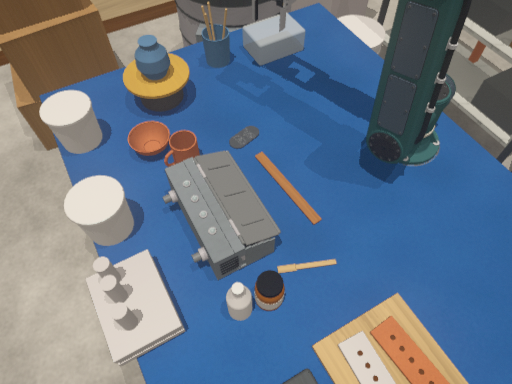

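View pics/side0.png

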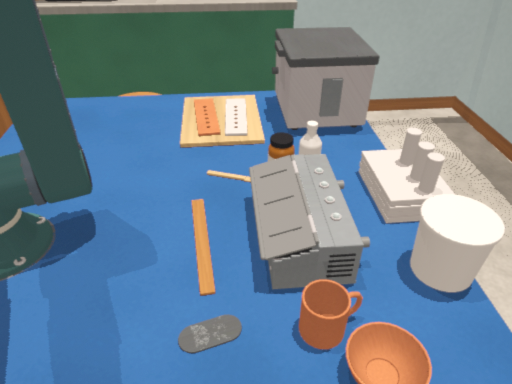

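The scene view shows the box around (222,210), with the jar (270,290), mug (183,150), stick (287,187), and rib (244,137). In the side view the box is at (310,215). I'll enlarge both to pick corners.

Run:
```python
import cv2,numpy as np
a=cv2.imread("pics/scene0.png")[140:285,155:290]; b=cv2.imread("pics/side0.png")[145:290,235:370]
c=np.hstack([cv2.resize(i,None,fx=2.96,fy=4,interpolation=cv2.INTER_CUBIC) if 0 else cv2.resize(i,(400,430),interpolation=cv2.INTER_CUBIC) for i in(a,b)])
cv2.imwrite("pics/crop0.png",c)
```

```text
(no output)
```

View pics/crop0.png

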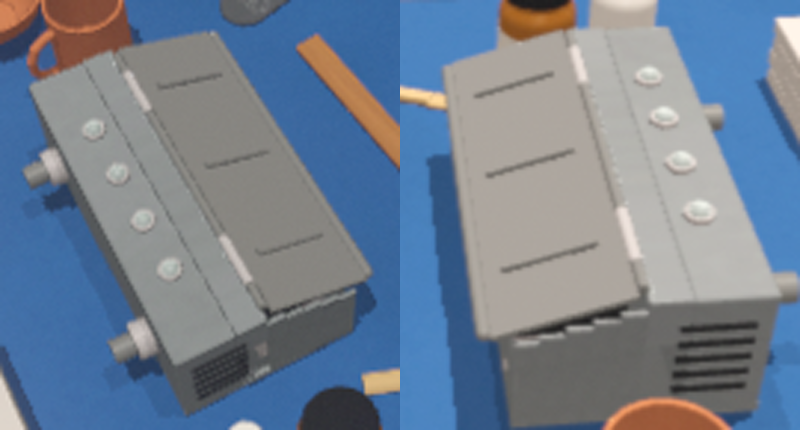

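```bash
cat > h.py <<'E'
import numpy as np,cv2
from bench import snapshot,telemetry
def K(s):
    f=192/np.tan(np.radians(s["fovy"])/2); return np.array([[f,0,s["cx"]],[0,f,s["cy"]],[0,0,1]])
def P(s): return K(s)@np.c_[s["R"],s["t"]]
def plane(s,uv,z):
    R=np.array(s["R"]);c=-R.T@s["t"]; d=R.T@np.linalg.inv(K(s))@[uv[0],uv[1],1]; return c+d*(z-c[2])/d[2]
def tri(a,b,u,v):
    X=cv2.triangulatePoints(P(a),P(b),np.array(u,float),np.array(v,float))[:,0]; return X[:3]/X[3]
E
python3 - <<'E'
from h import *
a=snapshot("scene");b=snapshot("side");np.set_printoptions(precision=4,suppress=True)
T={"rearR":((165.8,169.7),(362.6,245.5),.114),"rearL":((215.1,262.1),(325.4,154.4),.114),"lipR":((227.6,151.1),(262,258.3),.090),"lipL":((280.2,231.7),(249.8,167.9),.090)}
for k,(u,v,z) in T.items(): print(k,tri(a,b,u,v),plane(a,u,z),plane(b,v,z))
for n,s in(("scene",a),("side",b)):
    h=cv2.cvtColor(s["image"],cv2.COLOR_RGB2HSV)
    m=cv2.inRange(h,(5,120,90),(25,255,255))
    cs,_=cv2.findContours(m,cv2.RETR_EXTERNAL,cv2.CHAIN_APPROX_SIMPLE)
    for c in cs:
        if cv2.contourArea(c)>60:
            r=cv2.minAreaRect(c); print(n,np.round(r[0]),np.round(r[1]),[plane(s,p,.008)[:2].round(3).tolist() for p in cv2.boxPoints(r)])
print("jar cap",plane(a,(270,284),.105),plane(b,(282,140),.105))
print("mug rim",plane(a,(183,142),.088),plane(b,(326,292),.088))
print("rib",plane(a,(244,137),.004),plane(b,(210,334),.004)); print("tool",plane(a,(279,268),.008),plane(a,(336,263),.008))
E
```

```text
rearR [ 0.746  -0.1831  0.1066] [ 0.7456 -0.1767  0.114 ] [ 0.7438 -0.1904  0.114 ]
rearL [0.7492 0.1316 0.1108] [0.7472 0.1338 0.114 ] [0.7499 0.1258 0.114 ]
lipR [ 0.56   -0.1756  0.0842] [ 0.5614 -0.171   0.09  ] [ 0.5597 -0.1812  0.09  ]
lipL [0.5633 0.1276 0.0851] [0.5645 0.1297 0.09  ] [0.563  0.1202 0.09  ]
scene [408. 358.] [91. 30.] [[0.499, 0.432], [0.421, 0.422], [0.406, 0.609], [0.478, 0.613]]
scene [270. 294.] [18. 28.] [[0.676, 0.196], [0.611, 0.227], [0.632, 0.269], [0.696, 0.239]]
scene [288. 188.] [90.  9.] [[0.472, -0.174], [0.442, -0.184], [0.418, 0.115], [0.444, 0.122]]
scene [163. 144.] [72. 38.] [[0.824, -0.394], [0.739, -0.53], [0.575, -0.331], [0.667, -0.212]]
scene [156.  77.] [41. 66.] [[0.694, -0.816], [0.453, -0.76], [0.522, -0.537], [0.742, -0.595]]
scene [477.  52.] [ 8. 21.] [[-0.471, -0.188], [-0.588, -0.249], [-0.594, -0.217], [-0.477, -0.158]]
scene [88. 54.] [107. 176.] [[1.011, -1.468], [0.348, -1.099], [0.602, -0.496], [1.127, -0.79]]
side [388. 353.] [60. 84.] [[0.703, -0.278], [0.855, -0.293], [0.806, -0.399], [0.672, -0.386]]
side [324. 313.] [56. 68.] [[0.587, -0.282], [0.671, -0.148], [0.754, -0.221], [0.664, -0.338]]
side [203. 247.] [95. 14.] [[0.415, 0.111], [0.45, 0.112], [0.467, -0.186], [0.44, -0.187]]
side [281. 152.] [13. 24.] [[0.642, 0.363], [0.715, 0.356], [0.702, 0.282], [0.633, 0.289]]
side [207. 117.] [38. 22.] [[0.402, 0.718], [0.484, 0.739], [0.496, 0.447], [0.426, 0.433]]
side [446. 115.] [153.  41.] [[1.022, 0.582], [1.199, 0.942], [1.522, 0.433], [1.332, 0.211]]
side [  5. 115.] [11. 41.] [[-0.193, 0.498], [-0.318, 0.824], [-0.277, 0.82], [-0.159, 0.495]]
jar cap [0.6599 0.241  0.105 ] [0.657  0.2214 0.105 ]
mug rim [ 0.6599 -0.268   0.088 ] [ 0.6597 -0.2677  0.088 ]
rib [ 0.4606 -0.2641  0.004 ] [ 0.4576 -0.2727  0.004 ]
tool [0.5971 0.1848 0.008 ] [0.4585 0.2469 0.008 ]
```

The two views agree: box origin is about (0.632, -0.025), yaw about -0.01. Moves can't command a tilt, so I need to know what the fingers look like and what the arm does at the edge of its reach. I'll check the fingers in the wrist view and probe the reach limit in free space above the table.

View pics/wrist0.png

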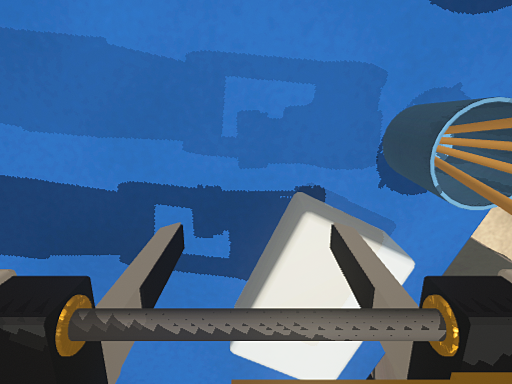

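Emit:
{"op": "apply_moves", "data": {"moves": [[[0,0.4,-1.2,0,1],[0,0.8,-2.4,0,1],[0,1.2,-3.6,0,1],[0,1.6,-4.8,0,1],[0,2,-6,0,1],[0,2.4,-7,0,1],[0,2.8,-8,0,1],[0,3,-8,0,1]]]}}

```text
time: 1.25
tool_pos: [0.2641, -0.5478, 0.7156]
ee_rot: [3.1, 0.001, 0.449]
wrist_force: [0.3, -0.0, 0.7]
width: 0.0176
finger_force: 0.0
```

The wrist view shows two plain straight fingers with flat dark pads, and no hook or ledge. Next I'll check whether that 0.04 rad tilt is lag or real.

Emit:
{"op": "apply_moves", "data": {"moves": [[[0,0.6,-1.5,0,1],[0,1.2,-2,0,1],[0,1.8,-2,0,1],[0,1.8,-2,0,1]]]}}

```text
time: 1.75
tool_pos: [0.262, -0.5441, 0.7233]
ee_rot: [3.069, 0.0, 0.449]
wrist_force: [0.8, 0.4, -0.4]
width: 0.0006
finger_force: 0.0
```

Run:
```python
from bench import telemetry
import numpy as np
o=telemetry.get_obs();print(np.round(o["joint_positions"],3),np.round(o["tool_pos"],4),np.round(o["ee_rot"],4))
```

```text
[-1.218  0.434  0.274  0.01   2.361 -0.088] [ 0.262  -0.5441  0.7233] [3.0688 0.     0.4488]
```

Joint 3 sits at its limit and the tool tilts outward (3.069 rad). I'll see whether the tilt accumulates over calls.

Emit:
{"op": "apply_moves", "data": {"moves": [[[0,1,-1,0,1],[0,2,-2,0,1],[0,3,-3,0,1],[0,3,-3,0,1]]]}}

```text
time: 2.25
tool_pos: [0.2604, -0.5407, 0.7316]
ee_rot: [3.03, 0.0, 0.449]
wrist_force: [-0.6, -0.4, -0.5]
width: 0.0006
finger_force: 0.0
```

Emit:
{"op": "apply_moves", "data": {"moves": [[[0,0,-1,0,1],[0,0,-2,0,1],[0,0,-2,0,1]]]}}

```text
time: 2.62
tool_pos: [0.2361, -0.4896, 0.7783]
ee_rot: [2.99, 0.0, 0.449]
wrist_force: [-0.1, -0.2, -0.9]
width: 0.0005
finger_force: 0.0
```

Run:
```python
from bench import telemetry
import numpy as np
o=telemetry.get_obs();print(np.round(o["joint_positions"],3),np.round(o["tool_pos"],4),np.round(o["ee_rot"],4))
```

```text
[-1.23   0.337  0.274  0.023  2.38  -0.091] [ 0.2361 -0.4896  0.7783] [2.9905e+00 5.0000e-04 4.4880e-01]
```

Yes: each call past the reach limit adds about 0.04 rad of outward tilt, and it carries over. That gives the tilted fingers needed to get under the lip. I'll swing round to face the box, turn the tool so the fingers close along y with the camera on the near side, and build up tilt toward +x there.

```bash
cat >> h.py <<'E'
from scipy.spatial.transform import Rotation as Ro
np.set_printoptions(precision=4,suppress=True)
def st(p=True):
    o=telemetry.get_obs(); R=Ro.from_euler("xyz",o["ee_rot"]).as_matrix(); t=np.array(o["tool_pos"]); tip=t+.199*R[:,2]
    if p: print("t",o["time"],"tcp",t,"tip",tip,"box-tip mm",((tip-[.632,-.025,0])*1000).round(1),"\nz",R[:,2],"x",R[:,0],"F",np.round(o["wrist_force"],1),"w",round(o["width"],4),"q",np.round(o["joint_positions"],2))
    return o,R,t,tip
def to(R,d): return (R.T@np.array(d)/.05).round(2)
E
python3 - <<'E'
from h import *
o,R,t,tip=st(); print(to(R,np.array([.45,.13,.70])-t)); print("mm world x,y,z in units:",to(R,[.05,0,0]),to(R,[0,.05,0]),to(R,[0,0,.05]))
E
```

```text
t 2.625 tcp [ 0.2361 -0.4896  0.7783] tip [ 0.249  -0.5166  0.5815] box-tip mm [-383.  -491.6  581.5] 
z [ 0.0649 -0.1358 -0.9886] x [ 0.901   0.4339 -0.0005] F [-0.1 -0.2 -0.9] w 0.0005 q [-1.23  0.34  0.27  0.02  2.38 -0.09]
[ 9.23 -9.44  0.14]
mm world x,y,z in units: [0.9  0.43 0.06] [ 0.43 -0.89 -0.14] [-0.    0.15 -0.99]
```

Emit:
{"op": "apply_moves", "data": {"moves": [[[0.5,-0.5,0.1,-0.8,1],[1,-1,0.1,-1.6,1],[1.5,-1.5,0.1,-2.4,1],[2,-2,0.1,-3.2,1],[2.6,-2.6,0.1,-4,1],[3.2,-3.2,0.1,-4.8,1],[3.8,-3.8,0.1,-5.6,1],[4.4,-4.4,0.1,-6.4,1],[4.8,-4.8,0.1,-7.2,1],[5.2,-5.2,0.1,-8,1]]]}}

```text
time: 3.88
tool_pos: [0.3604, -0.1475, 0.733]
ee_rot: [3.115, 0.145, 1.848]
wrist_force: [-0.1, 0.3, 0.5]
width: 0.0004
finger_force: 0.0
```

Run:
```python
from h import *
o,R,t,tip=st(); print(to(R,np.array([.45,.13,.72])-t))
```

```text
t 3.875 tcp [ 0.3604 -0.1475  0.733 ] tip [ 0.3733 -0.1738  0.5362] box-tip mm [-258.7 -148.8  536.2] 
z [ 0.0649 -0.1322 -0.9891] x [-0.271   0.9516 -0.145 ] F [-0.1  0.3  0.5] w 0.0004 q [-0.5  -0.12  0.9  -0.11  2.24 -0.85]
[ 4.83  3.25 -0.36]
```

Emit:
{"op": "apply_moves", "data": {"moves": [[[0.6,0.4,0,-0.9,1],[1.2,0.8,0,-1.8,1],[1.8,1.2,-0.1,-2.7,1],[2.4,1.6,-0.1,-3.6,1],[3,2,-0.2,-4.5,1],[3.6,2.4,-0.2,-5.4,1],[4.2,2.8,-0.3,-6.4,1],[4.8,3.2,-0.3,-7.4,1],[4.8,3.2,-0.3,-7.4,1]]]}}

```text
time: 5.0
tool_pos: [0.4507, 0.1276, 0.7157]
ee_rot: [-3.01, 0.062, -3.139]
wrist_force: [0.5, -0.9, -0.4]
width: 0.0009
finger_force: 0.0
```

Run:
```python
from h import *
o,R,t,tip=st(); r=np.array([t[0],t[1],0])/np.hypot(*t[:2]); print("out+up unit:",to(R,r*.1),to(R,[0,0,.1]))
```

```text
t 5.0 tcp [0.4507 0.1276 0.7157] tip [0.463  0.1015 0.5188] box-tip mm [-169.   126.5  518.8] 
z [ 0.0617 -0.1315 -0.9894] x [-0.9981 -0.0021 -0.0619] F [ 0.5 -0.9 -0.4] w 0.0009 q [ 0.2   0.06  0.77 -0.19  2.27 -1.49]
out+up unit: [-1.92  0.55  0.05] [-0.12 -0.26 -1.98]
```

Emit:
{"op": "apply_moves", "data": {"moves": [[[-0.5,0,-1,0,1],[-1,0,-2,0,1],[-1,0,-3,0,1],[-1,0,-4,0,1]]]}}

```text
time: 5.5
tool_pos: [0.4388, 0.1331, 0.821]
ee_rot: [-3.013, 0.096, -3.141]
wrist_force: [-0.5, 0.2, 0.2]
width: 0.0005
finger_force: 0.0
```

Emit:
{"op": "apply_moves", "data": {"moves": [[[-0.5,0,-1,0,1],[-1,0,-2,0,1]]]}}

```text
time: 5.75
tool_pos: [0.4271, 0.1298, 0.8306]
ee_rot: [-3.016, 0.128, -3.135]
wrist_force: [0.2, -0.9, 0.2]
width: 0.0002
finger_force: 0.0
```

Emit:
{"op": "apply_moves", "data": {"moves": [[[-1,0,-1,0,1],[-2,0,-1,0,1]]]}}

```text
time: 6.0
tool_pos: [0.4585, 0.1243, 0.8181]
ee_rot: [-3.017, 0.155, -3.131]
wrist_force: [0.5, 0.3, -0.3]
width: 0.0008
finger_force: 0.0
```

Emit:
{"op": "apply_moves", "data": {"moves": [[[-1,0,-1,0,1]]]}}

```text
time: 6.12
tool_pos: [0.4687, 0.1219, 0.8154]
ee_rot: [-3.018, 0.179, -3.127]
wrist_force: [0.3, -0.1, -0.3]
width: 0.0007
finger_force: 0.0
```

Run:
```python
from h import *
o,R,t,tip=st()
```

```text
t 6.125 tcp [0.4687 0.1219 0.8154] tip [0.5042 0.0978 0.6211] box-tip mm [-127.8  122.8  621.1] 
z [ 0.1784 -0.121  -0.9765] x [-0.9839 -0.014  -0.178 ] F [ 0.3 -0.1 -0.3] w 0.0007 q [ 0.18  0.26  0.28 -0.24  2.43 -1.58]
```

Emit:
{"op": "apply_moves", "data": {"moves": [[[0,1,-1,0,1],[0,2,-2,0,1]]]}}

```text
time: 6.38
tool_pos: [0.4195, 0.1938, 0.8284]
ee_rot: [-3.024, 0.209, -3.125]
wrist_force: [-0.1, 0.5, -1.0]
width: 0.0004
finger_force: 0.0
```

Emit:
{"op": "apply_moves", "data": {"moves": [[[0,1,-1,0,1],[0,2,-2,0,1]]]}}

```text
time: 6.62
tool_pos: [0.3728, 0.2573, 0.8333]
ee_rot: [-3.032, 0.235, -3.12]
wrist_force: [0.0, -0.1, 0.2]
width: 0.0007
finger_force: 0.0
```

Emit:
{"op": "apply_moves", "data": {"moves": [[[-0.5,1,-1,0,1],[-1,1,-2,0,1]]]}}

```text
time: 6.88
tool_pos: [0.3576, 0.2834, 0.8334]
ee_rot: [-3.043, 0.263, -3.114]
wrist_force: [-0.1, -0.4, -0.0]
width: 0.0002
finger_force: 0.0
```

Emit:
{"op": "apply_moves", "data": {"moves": [[[-1,0.5,-1,0,1],[-1,0.5,-1,0,1]]]}}

```text
time: 7.12
tool_pos: [0.3637, 0.2873, 0.8337]
ee_rot: [-3.057, 0.298, -3.116]
wrist_force: [-0.2, -0.6, -0.4]
width: 0.0005
finger_force: 0.0
```

Emit:
{"op": "apply_moves", "data": {"moves": [[[-1,0.5,-1,0,1],[-1,0.5,-1,0,1]]]}}

```text
time: 7.38
tool_pos: [0.3675, 0.2932, 0.834]
ee_rot: [-3.07, 0.33, -3.113]
wrist_force: [0.2, 0.7, -0.4]
width: 0.0006
finger_force: 0.0
```

Emit:
{"op": "apply_moves", "data": {"moves": [[[-1,0.5,-1,0,1],[-1,0.5,-1,0,1]]]}}

```text
time: 7.62
tool_pos: [0.3693, 0.2983, 0.8358]
ee_rot: [-3.084, 0.364, -3.109]
wrist_force: [-0.2, 0.7, 0.4]
width: 0.0008
finger_force: 0.0
```

Run:
```python
from h import *
o,R,t,tip=st()
```

```text
t 7.625 tcp [0.3693 0.2983 0.8358] tip [0.4404 0.289  0.6501] box-tip mm [-191.6  314.   650.1] 
z [ 0.3571 -0.0465 -0.9329] x [-0.934  -0.0301 -0.356 ] F [-0.2  0.7  0.4] w 0.0008 q [ 0.64  0.23  0.27 -0.35  2.33 -1.24]
```

Emit:
{"op": "apply_moves", "data": {"moves": [[[-1,0.5,-1,0,1],[-1,0.5,-1,0,1]]]}}

```text
time: 7.88
tool_pos: [0.3694, 0.3023, 0.8389]
ee_rot: [-3.098, 0.399, -3.107]
wrist_force: [0.5, -0.7, -0.2]
width: 0.0004
finger_force: 0.0
```

Emit:
{"op": "apply_moves", "data": {"moves": [[[-1,0.5,-1,0,1],[-1,0.5,-1,0,1]]]}}

```text
time: 8.12
tool_pos: [0.3678, 0.3054, 0.8432]
ee_rot: [-3.113, 0.435, -3.106]
wrist_force: [0.5, 0.1, 0.7]
width: 0.0003
finger_force: 0.0
```

Emit:
{"op": "apply_moves", "data": {"moves": [[[-1,0.5,-1,0,1],[-1,0.5,-1,0,1]]]}}

```text
time: 8.38
tool_pos: [0.3644, 0.3078, 0.8487]
ee_rot: [-3.129, 0.471, -3.105]
wrist_force: [0.4, -0.6, 1.0]
width: 0.0005
finger_force: 0.0
```

Emit:
{"op": "apply_moves", "data": {"moves": [[[-1,0,-1,0,1],[-1,0,-1,0,1]]]}}

```text
time: 8.62
tool_pos: [0.362, 0.287, 0.8624]
ee_rot: [3.137, 0.51, -3.108]
wrist_force: [-0.6, -0.2, -0.9]
width: 0.0004
finger_force: 0.0
```

Emit:
{"op": "apply_moves", "data": {"moves": [[[-1,0,-1,0,1],[-1,0,-1,0,1]]]}}

```text
time: 8.88
tool_pos: [0.3583, 0.2685, 0.875]
ee_rot: [3.122, 0.549, -3.108]
wrist_force: [-0.0, -0.2, -0.1]
width: 0.0002
finger_force: 0.0
```

Run:
```python
from h import *
o,R,t,tip=st(); print(to(R,np.array([.43,-.025,.35])-t))
```

```text
t 8.875 tcp [0.3583 0.2685 0.875 ] tip [0.4618 0.2758 0.7052] box-tip mm [-170.2  300.8  705.2] 
z [ 0.5205  0.0365 -0.8531] x [-0.8528 -0.0285 -0.5215] F [-0.  -0.2 -0.1] w 0.0002 q [ 0.61  0.17  0.27 -0.33  2.19 -1.27]
[ 4.42 -6.1   9.49]
```

Tilt is now 0.55 rad. For room under the cover while working the levers, about 0.4 rad is better (the hand's body then holds the cover clear of the finger and palm corner). I'll go to the near side and bring the tilt back a little at the inner reach limit.

Run:
```python
from h import *
o,R,t,tip=st(0); print(to(R,np.array([.36,-.01,.42])-t)); print(to(R,[-.1,0,0]),to(R,[0,0,-.1]))
```

```text
[ 4.87 -5.71  7.58]
[ 1.71  0.09 -1.04] [ 1.04 -0.03  1.71]
```

Emit:
{"op": "apply_moves", "data": {"moves": [[[0.5,-0.6,0.8,0,1],[1,-1.2,1.6,0,1],[1.5,-1.8,2.4,0,1],[2,-2.4,3.2,0,1],[2.5,-3,4,0,1],[3,-3.5,4.8,0,1],[3.5,-4,5.6,0,1],[4,-4.6,6.3,0,1],[4.5,-5.2,7,0,1],[4.9,-5.7,7.6,0,1]]]}}

```text
time: 10.12
tool_pos: [0.3592, -0.0092, 0.4157]
ee_rot: [3.125, 0.545, -3.106]
wrist_force: [0.7, -0.0, -1.2]
width: 0.0005
finger_force: 0.0
```

Emit:
{"op": "apply_moves", "data": {"moves": [[[1,0,-0.6,0,1],[2,0,-1.2,0,1],[3,0,-1.8,0,1],[3.6,0,-2,0,1]]]}}

```text
time: 10.62
tool_pos: [0.2704, -0.0348, 0.4334]
ee_rot: [3.114, 0.501, -3.105]
wrist_force: [0.9, -0.3, 0.1]
width: 0.0005
finger_force: 0.0
```

Run:
```python
from h import *
o,R,t,tip=st()
```

```text
t 10.625 tcp [ 0.2704 -0.0348  0.4334] tip [ 0.3657 -0.0258  0.2589] box-tip mm [-266.3   -0.8  258.9] 
z [ 0.4789  0.0452 -0.8767] x [-0.8764 -0.0325 -0.4804] F [ 0.9 -0.3  0.1] w 0.0005 q [-0.49 -0.76  1.96  0.27  1.51 -2.06]
```

Emit:
{"op": "apply_moves", "data": {"moves": [[[1,0,0,0,1],[1,0,0,0,1]]]}}

```text
time: 10.88
tool_pos: [0.2652, -0.0478, 0.4149]
ee_rot: [3.102, 0.469, -3.107]
wrist_force: [-0.0, 0.7, -0.2]
width: 0.0008
finger_force: 0.0
```

Emit:
{"op": "apply_moves", "data": {"moves": [[[1,0,0,0,1],[1,0,0,0,1]]]}}

```text
time: 11.12
tool_pos: [0.2575, -0.0635, 0.3985]
ee_rot: [3.09, 0.442, -3.105]
wrist_force: [-0.1, 0.2, -0.3]
width: 0.0004
finger_force: 0.0
```

Run:
```python
from h import *
o,R,t,tip=st()
for d in ([.632-.115,-.025,.06],[.632-.068,-.025,.058]): print(to(R,np.array(d)-tip))
```

```text
t 11.125 tcp [ 0.2575 -0.0635  0.3985] tip [ 0.3421 -0.0501  0.2188] box-tip mm [-289.9  -25.1  218.8] 
z [ 0.4251  0.0673 -0.9027] x [-0.9032 -0.0332 -0.4278] F [-0.1  0.2 -0.3] w 0.0004 q [-0.64 -0.76  2.02  0.31  1.56 -2.21]
[-1.82  0.15  4.39]
[-2.65  0.09  4.82]
```

Emit:
{"op": "apply_moves", "data": {"moves": [[[-0.3,0,0.8,0,1],[-0.6,0.1,1.6,0,1],[-0.9,0.1,2.4,0,1],[-1.2,0.1,3.2,0,1],[-1.5,0.1,3.8,0,1],[-1.8,0.1,4.4,0,1],[-1.8,0.1,4.4,0,1]]]}}

```text
time: 12.0
tool_pos: [0.4331, -0.0389, 0.2381]
ee_rot: [3.089, 0.44, -3.1]
wrist_force: [0.2, 0.5, -0.0]
width: 0.0004
finger_force: 0.0
```

Run:
```python
from h import *
o,R,t,tip=st()
for d in ([.632-.085,-.025,.056],[.632-.068,-.025,.056]): print(to(R,np.array(d)-tip))
s=snapshot("side"); 
cv2.imwrite("pics/side1.png",cv2.resize(s["image"][120:320,150:400,::-1],None,fx=3,fy=3,interpolation=cv2.INTER_CUBIC))
```

```text
t 12.0 tcp [ 0.4331 -0.0389  0.2381] tip [ 0.5172 -0.025   0.0583] box-tip mm [-114.8    0.    58.3] 
z [ 0.4229  0.0698 -0.9035] x [-0.904  -0.0372 -0.426 ] F [ 0.2  0.5 -0. ] w 0.0004 q [-0.29 -0.21  2.02  0.23  0.94 -2.01]
[-0.52 -0.04  0.29]
[-0.83 -0.06  0.44]
```

View pics/side1.png

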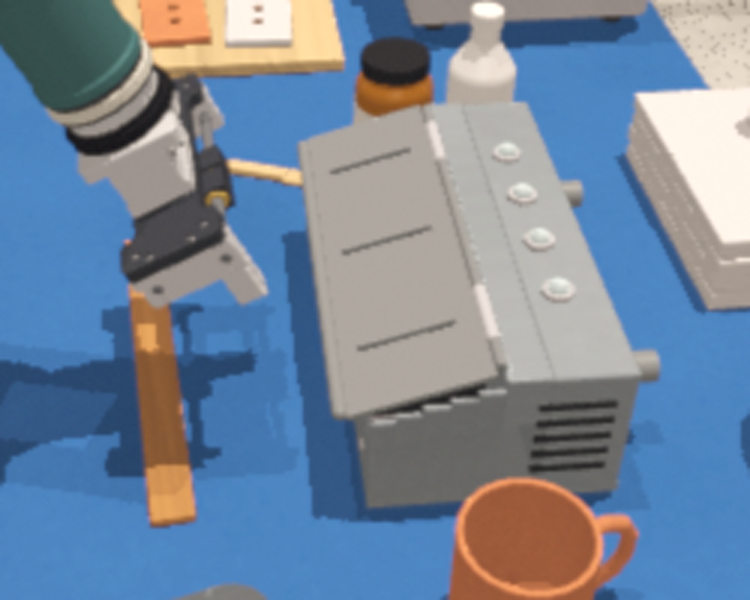

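The fingers (tip at crop (260,290)) are just in front of the lip, below its height, tilted towards the box. I'll advance under the lip.

Emit:
{"op": "apply_moves", "data": {"moves": [[[-0.3,0,0.2,0,1],[-0.5,0,0.3,0,1],[-0.6,0,0.35,0,1],[-0.7,0,0.4,0,1],[-0.7,0,0.4,0,1]]]}}

```text
time: 12.68
tool_pos: [0.4722, -0.0376, 0.2362]
ee_rot: [3.091, 0.443, -3.102]
wrist_force: [0.3, -0.6, 0.3]
width: 0.0004
finger_force: 0.0
```

Run:
```python
from h import *
o,R,t,tip=st()
print(to(R,np.array([.632-.068,-.025,.056])-tip))
```

```text
t 12.675 tcp [ 0.4722 -0.0376  0.2362] tip [ 0.5569 -0.0242  0.0566] box-tip mm [-75.1   0.8  56.6] 
z [ 0.4255  0.0675 -0.9024] x [-0.9029 -0.036  -0.4284] F [ 0.3 -0.6  0.3] w 0.0004 q [-0.26 -0.11  1.94  0.22  0.91 -1.98]
[-0.12 -0.02  0.07]
```

Emit:
{"op": "apply_moves", "data": {"moves": [[[-0.05,0,0.02,0,1],[-0.1,0,0.05,0,1],[-0.14,0,0.07,0,1]]]}}

```text
time: 13.05
tool_pos: [0.4786, -0.037, 0.2343]
ee_rot: [3.09, 0.436, -3.101]
wrist_force: [-8.5, -0.8, 0.2]
width: 0.0006
finger_force: 3.8
```

Run:
```python
from h import *
o,R,t,tip=st()
h=np.array([30,116.]);b=.29;L=lambda f:h+104*np.array([-np.cos(b-f),-np.sin(b-f)])
for f in (.1,.2,.3,.45,.6,.75,.9,1.05,1.2):
    d=L(f)-L(0)+np.array([min(f/.3,1)*3,0]); print(f,d.round(1),to(R,np.array([d[0],0,d[1]])/1000))
```

```text
t 13.05 tcp [ 0.4786 -0.037   0.2343] tip [ 0.562  -0.0234  0.0541] box-tip mm [-70.    1.6  54.1] 
z [ 0.419   0.0684 -0.9054] x [-0.9059 -0.0364 -0.422 ] F [-8.5 -0.8  0.2] w 0.0006 q [-0.25 -0.09  1.93  0.22  0.91 -1.97]
0.1 [-1.5 10.1] [-0.06  0.01 -0.2 ]
0.2 [-1.9 20.4] [-0.14  0.02 -0.39]
0.3 [-1.3 30.8] [-0.24  0.03 -0.57]
0.45 [-0.  46.3] [-0.39  0.04 -0.84]
0.6 [ 3.6 61.5] [-0.58  0.05 -1.08]
0.75 [ 9.5 75.9] [-0.81  0.06 -1.3 ]
0.9 [17.4 89.3] [-1.07  0.06 -1.47]
1.05 [ 27.3 101.4] [-1.35  0.06 -1.61]
1.2 [ 38.8 111.8] [-1.65  0.06 -1.7 ]
```

Contact came at x = -70, as predicted, with 8.5 N. Now I'll lift along the lip's arc.

Emit:
{"op": "apply_moves", "data": {"moves": [[[-0.03,0,-0.1,0,1],[-0.06,0,-0.2,0,1],[-0.1,0,-0.3,0,1],[-0.14,0,-0.39,0,1],[-0.19,0,-0.48,0,1],[-0.24,0,-0.57,0,1]]]}}

```text
time: 13.8
tool_pos: [0.4753, -0.0375, 0.2624]
ee_rot: [3.086, 0.426, -3.102]
wrist_force: [-13.4, 3.0, -3.0]
width: 0.0004
finger_force: 6.7
```

Run:
```python
from h import *
st(); s=snapshot("side"); cv2.imwrite("pics/side2.png",cv2.resize(s["image"][120:320,150:400,::-1],None,fx=2,fy=2))
```

```text
t 13.8 tcp [ 0.4753 -0.0375  0.2624] tip [ 0.5569 -0.0232  0.0815] box-tip mm [-75.1   1.8  81.5] 
z [ 0.4102  0.0718 -0.9092] x [-0.9098 -0.0364 -0.4134] F [-13.4   3.   -3. ] w 0.0004 q [-0.25 -0.13  1.9   0.21  0.99 -1.96]
```

View pics/side2.png

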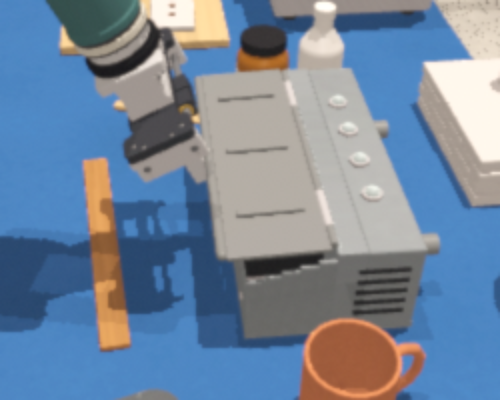

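The cover is lifting: a dark gap shows at its right end. I'll keep following the arc.

Emit:
{"op": "apply_moves", "data": {"moves": [[[-0.08,0,-0.14,0,1],[-0.15,0,-0.27,0,1],[-0.25,0,-0.4,0,1],[-0.36,0,-0.52,0,1],[-0.48,0,-0.63,0,1],[-0.6,0,-0.74,0,1],[-0.73,0,-0.83,0,1],[-0.86,0,-0.91,0,1]]]}}

```text
time: 14.85
tool_pos: [0.4974, -0.0398, 0.3261]
ee_rot: [3.09, 0.44, -3.102]
wrist_force: [-5.5, 1.6, 0.9]
width: 0.0005
finger_force: 2.2
```

Run:
```python
from h import *
o,R,t,tip=st()
for b in ([-20,0,150],[-10,0,165],[-5,0,165],[-38,0,140],[-38,0,84]): print(b,to(R,np.array(b)/1000+[.632,-.025,0]-tip))
```

```text
t 14.85 tcp [ 0.4974 -0.0398  0.3261] tip [ 0.5816 -0.0262  0.1463] box-tip mm [-50.4  -1.2 146.3] 
z [ 0.4228  0.0686 -0.9036] x [-0.9041 -0.036  -0.4258] F [-5.5  1.6  0.9] w 0.0005 q [-0.25 -0.13  1.77  0.19  1.1  -1.92]
[-20, 0, 150] [-0.58 -0.01  0.19]
[-10, 0, 165] [-0.89 -0.01  0.01]
[-5, 0, 165] [-0.98 -0.02  0.05]
[-38, 0, 140] [-0.17  0.    0.22]
[-38, 0, 84] [ 0.31 -0.05  1.23]
```

The cover is well open, on the finger. But geometry shows a problem: with only 0.44 rad of tilt the lip would wedge between finger and palm before the levers are reached. About 0.9 rad keeps the lip sliding freely on the finger. I'll check that the arm can reach that.

```bash
cat > k.py <<'E'
from h import *
from scipy.optimize import least_squares
D=[([-1.225,.088,1.372,0,1.684],[.239,-.495,.403]),([-1.218,.434,.274,.01,2.361],[.262,-.5441,.7233]),([-1.23,.337,.274,.023,2.38],[.2361,-.4896,.7783]),([-.5,-.12,.9,-.11,2.24],[.3604,-.1475,.733]),([.2,.06,.77,-.19,2.27],[.4507,.1276,.7157]),([.18,.26,.28,-.24,2.43],[.4687,.1219,.8154]),([.64,.23,.27,-.35,2.33],[.3693,.2983,.8358]),([-.49,-.76,1.96,.27,1.51],[.2704,-.0348,.4334]),([-.64,-.76,2.02,.31,1.56],[.2575,-.0635,.3985]),([-.29,-.21,2.02,.23,.94],[.4331,-.0389,.2381]),([-.25,-.13,1.77,.19,1.1],[.4974,-.0398,.3261])]
e=lambda a,t:Ro.from_euler(a,t).as_matrix()
def fk(p,q):
    h,L1,a,L2,d,b=p; A=e("z",q[0])@e("y",q[1]); B=A@e("y",q[2]); C=B@e("z",q[3])@e("y",q[4])
    return np.array([0,0,h])+A@[b,0,L1]+B@[a,0,L2]+C@[0,0,d], C[:,2]
f=least_squares(lambda p:np.concatenate([fk(p,q)[0]-x for q,x in D]),[.2,.35,0,.35,.1,0]); p=f.x
E
python3 - <<'E'
from k import *
print(p,"rms mm",1000*np.sqrt((f.fun**2).mean()))
lo=[-3.1,-.76,.27,-1.08,.17];hi=[3.1,2.03,2.55,4.22,2.65]
for th in (.7,.9,1.0):
  for X,z in((-115,50),(-66,45),(-30,160),(-40,86),(-2,86)):
   for yy in(-100,100):
    zt=np.array([np.sin(th),0.03,-np.cos(th)]);zt/=np.linalg.norm(zt); tip=np.array([.632+X/1000,-.025+yy/1000,z/1000]); t=tip-.199*zt
    g=min((least_squares(lambda q:np.concatenate([10*(fk(p,q)[0]-t),fk(p,q)[1]-zt]),[q1,-.1,1.8,q4,.9],bounds=(lo,hi)) for q1 in(-.2,.2) for q4 in(.1,-.1)),key=lambda g:g.cost)
    print(th,X,z,yy,g.x.round(2),round(g.cost,6))
E
```

```text
[ 0.183   0.4558  0.1023  0.4965  0.187  -0.005 ] rms mm 32.820876971830764
0.7 -115 50 -100 [-0.47 -0.26  2.21  0.56  0.64] 0.0
0.7 -115 50 100 [ 0.23 -0.34  2.26 -0.23  0.54] 0.0
0.7 -66 45 -100 [-0.41 -0.14  2.12  0.54  0.58] 0.0
0.7 -66 45 100 [ 0.2  -0.19  2.17 -0.21  0.48] 0.0
0.7 -30 160 -100 [-0.37 -0.2   1.92  0.37  0.8 ] 0.0
0.7 -30 160 100 [ 0.18 -0.25  1.96 -0.12  0.74] 0.0
0.7 -40 86 -100 [-0.38 -0.14  2.03  0.46  0.65] 0.0
0.7 -40 86 100 [ 0.18 -0.19  2.07 -0.16  0.57] 0.0
0.7 -2 86 -100 [-0.34 -0.06  1.96  0.43  0.63] 0.0
0.7 -2 86 100 [ 0.16 -0.1   2.   -0.14  0.56] 0.0
0.9 -115 50 -100 [-0.57 -0.28  2.36  1.09  0.53] 0.0
0.9 -115 50 100 [ 0.29 -0.38  2.42 -0.73  0.29] 0.0
0.9 -66 45 -100 [-0.48 -0.15  2.27  1.16  0.44] 0.0
0.9 -66 45 100 [ 0.24 -0.22  2.33 -0.83  0.21] 0.0
0.9 -30 160 -100 [-0.43 -0.27  2.09  0.69  0.59] 0.0
0.9 -30 160 100 [ 0.21 -0.33  2.13 -0.3   0.47] 0.0
0.9 -40 86 -100 [-0.44 -0.18  2.19  0.94  0.46] 0.0
0.9 -40 86 100 [ 0.22 -0.24  2.24 -0.51  0.29] 0.0
0.9 -2 86 -100 [-0.39 -0.09  2.12  0.93  0.42] 0.0
0.9 -2 86 100 [ 0.19 -0.14  2.16 -0.49  0.26] 0.0
1.0 -115 50 -100 [-0.62 -0.25  2.42  1.44  0.54] 0.0
1.0 -115 50 100 [ 0.29 -0.38  2.47 -1.08  0.21] 0.001371
1.0 -66 45 -100 [-0.52 -0.11  2.33  1.58  0.46] 0.0
1.0 -66 45 100 [ 0.24 -0.21  2.37 -1.08  0.17] 0.003933
1.0 -30 160 -100 [-0.46 -0.28  2.17  0.95  0.51] 0.0
1.0 -30 160 100 [ 0.22 -0.35  2.21 -0.51  0.33] 0.0
1.0 -40 86 -100 [-0.47 -0.16  2.26  1.34  0.43] 0.0
1.0 -40 86 100 [ 0.23 -0.23  2.31 -1.08  0.18] 5.7e-05
1.0 -2 86 -100 [-0.42 -0.08  2.18  1.37  0.39] 0.0
1.0 -2 86 100 [ 0.21 -0.13  2.22 -1.08  0.17] 0.000295
```

The fit is rough (33 mm rms, so only indicative), but 0.8 to 0.9 rad looks within the joint ranges. I'll lower the cover back along the arc, withdraw, rise, and add tilt.

Emit:
{"op": "apply_moves", "data": {"moves": [[[0.25,0,0.17,0,1],[0.5,0,0.4,0,1],[0.71,0,0.64,0,1],[0.86,0,0.91,0,1],[0.96,0,1.15,0,1],[1.1,0,1.45,0,1],[1.5,0,1.3,0,1],[1.9,0,1.1,0,1],[2.4,0,0.8,0,1],[2.6,0,0.7,0,1]]]}}

```text
time: 16.1
tool_pos: [0.3952, -0.0424, 0.239]
ee_rot: [3.091, 0.445, -3.103]
wrist_force: [0.4, -0.3, 0.9]
width: 0.0004
finger_force: 0.0
```

Emit:
{"op": "apply_moves", "data": {"moves": [[[-0.4,0,-0.9,0,1],[-0.9,0,-2,0,1],[-1.4,0,-3.1,0,1],[-1.9,0,-4.2,0,1],[-2.4,-0.2,-5.3,0,1],[-2.9,-0.4,-6.4,0,1],[-3.4,-0.6,-7.5,0,1],[-3.9,-0.7,-8.6,0,1],[-4.4,-0.8,-9.7,0,1],[-4.8,-0.8,-10.5,0,1]]]}}

```text
time: 17.35
tool_pos: [0.3914, -0.1092, 0.8165]
ee_rot: [3.093, 0.448, -3.101]
wrist_force: [0.6, 0.3, 0.9]
width: 0.0004
finger_force: 0.0
```

Run:
```python
from h import *
st()
```

```text
t 17.35 tcp [ 0.3914 -0.1092  0.8165] tip [ 0.477  -0.096   0.6373] box-tip mm [-155.   -71.   637.3] 
z [ 0.4301  0.066  -0.9004] x [-0.9007 -0.0367 -0.4329] F [0.6 0.3 0.9] w 0.0004 q [-0.51 -0.06  0.67  0.33  2.14 -1.91]
```

Now several calls past the limit to add tilt.

Emit:
{"op": "apply_moves", "data": {"moves": [[[-0.8,0,-1,0,1],[-1.6,0,-2,0,1],[-2.4,0,-3,0,1]]]}}

```text
time: 17.73
tool_pos: [0.3969, -0.1058, 0.8845]
ee_rot: [3.091, 0.476, -3.105]
wrist_force: [-0.1, -0.7, -0.5]
width: 0.0006
finger_force: 0.0
```

Emit:
{"op": "apply_moves", "data": {"moves": [[[-1,0,-1,0,1],[-2,0,-2,0,1]]]}}

```text
time: 17.98
tool_pos: [0.3818, -0.0935, 0.898]
ee_rot: [3.102, 0.524, -3.104]
wrist_force: [-0.5, 0.4, -0.6]
width: 0.0002
finger_force: 0.0
```

Emit:
{"op": "apply_moves", "data": {"moves": [[[-1,0,-1,0,1],[-2,0,-2,0,1]]]}}

```text
time: 18.23
tool_pos: [0.3722, -0.0862, 0.9069]
ee_rot: [3.105, 0.563, -3.107]
wrist_force: [-0.2, -0.0, -0.3]
width: 0.0005
finger_force: 0.0
```

Emit:
{"op": "apply_moves", "data": {"moves": [[[-1,0,-1,0,1],[-2,0,-2,0,1]]]}}

```text
time: 18.48
tool_pos: [0.3605, -0.0796, 0.9162]
ee_rot: [3.108, 0.602, -3.109]
wrist_force: [-0.5, -0.3, -0.9]
width: 0.0004
finger_force: 0.0
```

Emit:
{"op": "apply_moves", "data": {"moves": [[[-1,0,-1,0,1],[-2,0,-2,0,1]]]}}

```text
time: 18.73
tool_pos: [0.3463, -0.0732, 0.9261]
ee_rot: [3.111, 0.643, -3.111]
wrist_force: [-0.4, -1.2, 0.3]
width: 0.0007
finger_force: 0.0
```

Emit:
{"op": "apply_moves", "data": {"moves": [[[-1,0,-1,0,1],[-2,0,-2,0,1]]]}}

```text
time: 18.98
tool_pos: [0.3302, -0.0675, 0.9363]
ee_rot: [3.113, 0.684, -3.112]
wrist_force: [-0.8, -0.5, 0.8]
width: 0.0002
finger_force: 0.0
```

Emit:
{"op": "apply_moves", "data": {"moves": [[[-1,0,-1,0,1],[-2,0,-2,0,1]]]}}

```text
time: 19.23
tool_pos: [0.3124, -0.0622, 0.9464]
ee_rot: [3.116, 0.726, -3.114]
wrist_force: [-0.2, 0.3, 0.5]
width: 0.0003
finger_force: 0.0
```

Run:
```python
from h import *
st()
```

```text
t 19.225 tcp [ 0.3124 -0.0622  0.9464] tip [ 0.4443 -0.0534  0.7977] box-tip mm [-187.7  -28.4  797.7] 
z [ 0.6629  0.0442 -0.7474] x [-0.7473 -0.021  -0.6641] F [-0.2  0.3  0.5] w 0.0003 q [-0.57 -0.02  0.27  0.51  2.2  -1.73]
```

Three more calls to reach about 0.85.

Emit:
{"op": "apply_moves", "data": {"moves": [[[-1,0,0,0,1],[-2,0,-1,0,1]]]}}

```text
time: 19.48
tool_pos: [0.3334, -0.0589, 0.9456]
ee_rot: [3.112, 0.761, -3.118]
wrist_force: [-0.2, -0.8, -1.1]
width: 0.0004
finger_force: 0.0
```

Emit:
{"op": "apply_moves", "data": {"moves": [[[-1,0,-1,0,1],[-2,0,-2,0,1]]]}}

```text
time: 19.73
tool_pos: [0.3043, -0.0523, 0.9599]
ee_rot: [3.12, 0.811, -3.116]
wrist_force: [0.6, -0.0, 0.4]
width: 0.0004
finger_force: 0.0
```

Emit:
{"op": "apply_moves", "data": {"moves": [[[-1,0,-1,0,1],[-2,0,-2,0,1]]]}}

```text
time: 19.98
tool_pos: [0.2796, -0.0487, 0.9707]
ee_rot: [3.122, 0.854, -3.117]
wrist_force: [0.6, 0.1, -0.6]
width: 0.0006
finger_force: 0.0
```

Run:
```python
from h import *
o,R,t,tip=st()
for b in ([-160,0,140],[-120,0,50]): print(to(R,np.array(b)/1000+[.632,-.025,0]-tip))
```

```text
t 19.975 tcp [ 0.2796 -0.0487  0.9707] tip [ 0.4294 -0.0412  0.8399] box-tip mm [-202.6  -16.2  839.9] 
z [ 0.7528  0.0374 -0.6571] x [-0.6571 -0.0158 -0.7537] F [ 0.6  0.1 -0.6] w 0.0006 q [-0.65 -0.07  0.27  0.61  2.13 -1.7 ]
[9.99 0.11 9.85]
[10.82  0.06 11.64]
```

Emit:
{"op": "apply_moves", "data": {"moves": [[[0.8,0,0.8,0,1],[1.6,0,1.6,0,1],[2.4,0,2.4,0,1],[3.2,0,3.2,0,1],[4,0,4,0,1],[4.8,0,4.8,0,1],[5.6,0,5.6,0,1],[6.4,0,6.4,0,1]]]}}

```text
time: 20.98
tool_pos: [0.3113, -0.0419, 0.5166]
ee_rot: [3.12, 0.852, -3.119]
wrist_force: [0.5, -0.9, 0.0]
width: 0.0006
finger_force: 0.0
```

Emit:
{"op": "apply_moves", "data": {"moves": [[[0.8,0,0.8,0,1],[1.6,0,1.6,0,1],[2.4,0,2.4,0,1],[3,0,3,0,1],[3.5,0.1,3.4,0,1],[3.5,0.1,3.4,0,1]]]}}

```text
time: 21.72
tool_pos: [0.3231, -0.0325, 0.2718]
ee_rot: [3.115, 0.846, -3.122]
wrist_force: [-0.4, 0.2, 1.1]
width: 0.0006
finger_force: 0.0
```

Run:
```python
from h import *
o,R,t,tip=st()
for b in ([-115,0,64],[-80,0,64],[-67,0,64]): print(to(R,np.array(b)/1000+[.632,-.025,0]-tip))
```

```text
t 21.725 tcp [ 0.3231 -0.0325  0.2718] tip [ 0.4719 -0.0242  0.1399] box-tip mm [-160.1    0.8  139.9] 
z [ 0.7476  0.0415 -0.6628] x [-0.6629 -0.013  -0.7486] F [-0.4  0.2  1.1] w 0.0006 q [-0.45 -0.7   2.32  0.52  0.82 -2.28]
[ 0.54 -0.08  1.68]
[ 0.07 -0.11  2.2 ]
[-0.1  -0.12  2.4 ]
```

Emit:
{"op": "apply_moves", "data": {"moves": [[[0.15,0,0.5,0,1],[0.3,0,1,0,1],[0.45,0,1.4,0,1],[0.54,0,1.68,0,1],[0.4,-0.1,1.85,0,1],[0.25,-0.1,2.02,0,1],[0.1,-0.1,2.18,0,1],[0.02,-0.1,2.26,0,1],[0.02,-0.1,2.26,0,1]]]}}

```text
time: 22.85
tool_pos: [0.409, -0.0335, 0.2]
ee_rot: [3.12, 0.852, -3.118]
wrist_force: [0.1, -0.1, 0.5]
width: 0.0005
finger_force: 0.0
```

Run:
```python
from h import *
o,R,t,tip=st()
print(to(R,np.array([-67,0,64])/1000+[.632,-.025,0]-tip))
h=np.array([30,116.]);b=.29;L=lambda f:h+104*np.array([-np.cos(b-f),-np.sin(b-f)])
for f in (.1,.2,.3,.45,.6,.75,.9):
    d=L(f)-L(0)+np.array([min(f/.3,1)*3,0]); print(f,d.round(1),to(R,np.array([d[0],0,d[1]])/1000))
```

```text
t 22.85 tcp [ 0.409  -0.0335  0.2   ] tip [ 0.5586 -0.0257  0.069 ] box-tip mm [-73.4  -0.7  69. ] 
z [ 0.752   0.0394 -0.658 ] x [-0.658  -0.0154 -0.7529] F [ 0.1 -0.1  0.5] w 0.0005 q [-0.32 -0.3   2.26  0.68  0.46 -2.43]
[-0.01  0.01  0.16]
0.1 [-1.5 10.1] [-0.13  0.   -0.16]
0.2 [-1.9 20.4] [-0.28  0.01 -0.3 ]
0.3 [-1.3 30.8] [-0.45  0.01 -0.43]
0.45 [-0.  46.3] [-0.7   0.01 -0.61]
0.6 [ 3.6 61.5] [-0.97  0.01 -0.75]
0.75 [ 9.5 75.9] [-1.27  0.01 -0.86]
0.9 [17.4 89.3] [-1.57  0.01 -0.91]
```

Emit:
{"op": "apply_moves", "data": {"moves": [[[0,0,0.15,0,1],[-0.06,0,0.07,0,1],[-0.13,0,-0.01,0,1],[-0.28,0,-0.15,0,1],[-0.45,0,-0.28,0,1],[-0.6,0,-0.39,0,1],[-0.74,0,-0.48,0,1],[-0.74,0,-0.48,0,1]]]}}

```text
time: 23.85
tool_pos: [0.4135, -0.0335, 0.2419]
ee_rot: [3.118, 0.847, -3.118]
wrist_force: [-5.3, 0.8, -2.6]
width: 0.0006
finger_force: 2.6
```

Run:
```python
from h import *
o,R,t,tip=st()
print(to(R,np.array([-42,0,88])/1000+[.632,-.025,0]-tip))
s=snapshot("side"); cv2.imwrite("pics/side3.png",cv2.resize(s["image"][120:320,150:400,::-1],None,fx=2,fy=2))
```

```text
t 23.85 tcp [ 0.4135 -0.0335  0.2419] tip [ 0.5624 -0.0254  0.1102] box-tip mm [-69.6  -0.4 110.2] 
z [ 0.7485  0.0408 -0.6619] x [-0.6619 -0.0153 -0.7494] F [-5.3  0.8 -2.6] w 0.0006 q [-0.32 -0.36  2.2   0.55  0.56 -2.28]
[-0.03 -0.02  0.71]
```

View pics/side3.png

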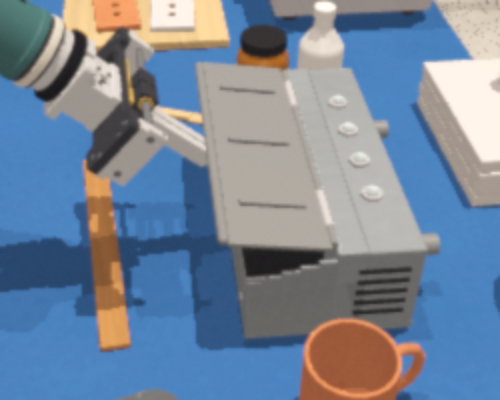

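The cover rests on the tilted finger and is well raised. I'll slide in along the finger axis to the lever row.

Emit:
{"op": "apply_moves", "data": {"moves": [[[0,0,0.2,0,1],[-0.02,0,0.4,0,1],[-0.03,0,0.6,0,1],[-0.03,0,0.7,0,1],[-0.03,0,0.7,0,1]]]}}

```text
time: 24.52
tool_pos: [0.4413, -0.0321, 0.2201]
ee_rot: [3.118, 0.848, -3.119]
wrist_force: [-4.4, 1.5, -1.6]
width: 0.0005
finger_force: 2.2
```

Run:
```python
from h import *
o,R,t,tip=st()
print(to(R,[.05,0,0]),to(R,[0,.05,0]),to(R,[0,0,.05]))
s=snapshot("wrist"); cv2.imwrite("pics/wrist3.png",s["image"][:,:,::-1])
```

```text
t 24.525 tcp [ 0.4413 -0.0321  0.2201] tip [ 0.5904 -0.024   0.0886] box-tip mm [-41.6   1.   88.6] 
z [ 0.7492  0.0407 -0.6611] x [-0.6611 -0.0147 -0.7502] F [-4.4  1.5 -1.6] w 0.0005 q [-0.29 -0.24  2.17  0.59  0.47 -2.32]
[-0.66 -0.04  0.75] [-0.01  1.    0.04] [-0.75  0.02 -0.66]
```

View pics/wrist3.png

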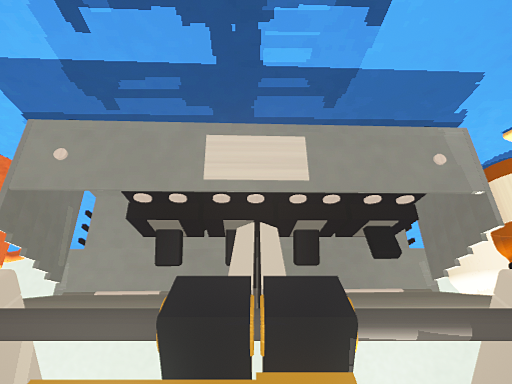

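This wrist view (inverted: up in the image is down in the world) shows the levers as black paddles at columns about 168, (hidden behind the finger near 235), 306 and 383. The one at 383 looks different. I'll project hypotheses to identify state and offset.

Run:
```python
from h import *
s=snapshot("wrist"); p=P(s)
pr=lambda b:(lambda v:(v[:2]/v[2]).round(0))(p@np.r_[np.array(b)/1000+[.632,-.025,0],1])
for i in range(4):
  for dy in(-10,0,10):
    y=(i-1.5)*54+dy; print(i,dy,"pivot12",pr([0,y,70]),"OFF end",pr([-14,y-10,96]),pr([-14,y+10,96]),"ON end",pr([14,y-10,96]),pr([14,y+10,96]))
g=s["image"].astype(int); img=cv2.resize(s["image"][170:300,100:440,::-1],None,fx=2.35,fy=2.35,interpolation=cv2.INTER_CUBIC)
cv2.imwrite("pics/wz.png",np.clip(img.astype(float)*2.2,0,255).astype(np.uint8))
```

```text
0 -10 pivot12 [136. 228.] OFF end [109. 257.] [138. 257.] ON end [123. 266.] [149. 266.]
0 0 pivot12 [149. 228.] OFF end [124. 257.] [153. 257.] ON end [136. 266.] [162. 266.]
0 10 pivot12 [162. 228.] OFF end [138. 257.] [167. 257.] ON end [149. 266.] [175. 266.]
1 -10 pivot12 [206. 228.] OFF end [187. 257.] [216. 257.] ON end [193. 265.] [219. 265.]
1 0 pivot12 [219. 228.] OFF end [201. 257.] [230. 257.] ON end [206. 265.] [231. 265.]
1 10 pivot12 [231. 228.] OFF end [216. 257.] [244. 257.] ON end [219. 265.] [244. 265.]
2 -10 pivot12 [274. 228.] OFF end [264. 257.] [291. 256.] ON end [261. 265.] [286. 265.]
2 0 pivot12 [287. 228.] OFF end [277. 256.] [305. 256.] ON end [274. 265.] [299. 265.]
2 10 pivot12 [299. 228.] OFF end [291. 256.] [319. 256.] ON end [286. 265.] [311. 265.]
3 -10 pivot12 [341. 228.] OFF end [338. 256.] [366. 256.] ON end [328. 264.] [353. 264.]
3 0 pivot12 [354. 228.] OFF end [352. 256.] [379. 256.] ON end [341. 264.] [365. 264.]
3 10 pivot12 [366. 228.] OFF end [366. 256.] [393. 256.] ON end [353. 264.] [377. 264.]
```

View pics/wz.png

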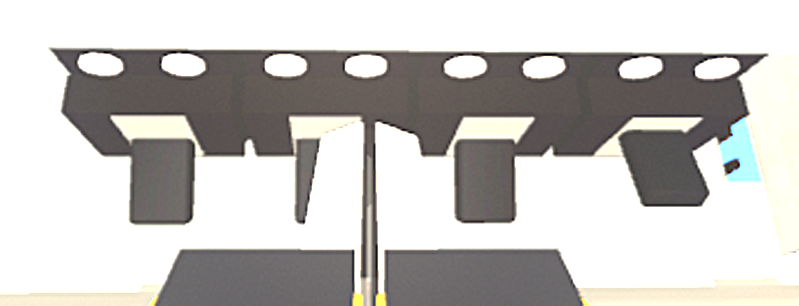

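Clear now. Levers 0, 1 and 2 have their ends at row ~265, which matches the ON projection. Lever 3 (at the +y end) has its end at row ~257, columns 374–400, which matches OFF. The row offset is about +15 mm, so lever 3 is at y ≈ +96. I'll confirm by a light feel through the space where off levers would stand at 1, 0 and 2, then work lever 3.

Emit:
{"op": "apply_moves", "data": {"moves": [[[0,-0.13,0,0,1],[0,-0.26,0,0,1],[-0.1,-0.26,0.11,0,1],[-0.2,-0.26,0.22,0,1],[-0.3,-0.26,0.34,0,1],[-0.3,-0.26,0.34,0,1]]]}}

```text
time: 25.38
tool_pos: [0.4662, -0.0453, 0.2221]
ee_rot: [3.121, 0.854, -3.119]
wrist_force: [-0.5, -0.5, -2.0]
width: 0.0001
finger_force: 1.0
```

Run:
```python
from h import *
st()
```

```text
t 25.375 tcp [ 0.4662 -0.0453  0.2221] tip [ 0.6161 -0.0378  0.0914] box-tip mm [-15.9 -12.8  91.4] 
z [ 0.7531  0.0375 -0.6568] x [-0.6568 -0.0149 -0.7539] F [-0.5 -0.5 -2. ] w 0.0001 q [-0.3  -0.18  2.11  0.63  0.46 -2.37]
```

Lever 1 is clear, so it is ON. Sweeping to lever 0, then lever 2.

Emit:
{"op": "apply_moves", "data": {"moves": [[[0,-0.27,0,0,1],[0,-0.54,0,0,1],[0,-0.8,0,0,1],[0,-1.07,0,0,1],[0,-1.07,0,0,1]]]}}

```text
time: 26.0
tool_pos: [0.4683, -0.0981, 0.2225]
ee_rot: [3.123, 0.852, -3.12]
wrist_force: [-2.0, -1.5, -0.1]
width: 0.0005
finger_force: 1.3
```

Emit:
{"op": "apply_moves", "data": {"moves": [[[0,0.3,0,0,1],[0,0.6,0,0,1],[0,0.9,0,0,1],[0,1.2,0,0,1],[0,1.5,0,0,1],[0,1.8,0,0,1],[0,2.1,0,0,1],[0,2.1,0,0,1]]]}}

```text
time: 27.0
tool_pos: [0.464, 0.009, 0.2235]
ee_rot: [3.121, 0.85, -3.117]
wrist_force: [-1.1, 1.4, -1.1]
width: 0.0006
finger_force: 1.3
```

Run:
```python
from h import *
o,R,t,tip=st()
for b in ([-40,40,88],[-40,96,87],[-30,96,87],[-20,96,87],[-10,96,87],[-4,96,87]): print(to(R,np.array(b)/1000+[.632,-.025,0]-tip))
```

```text
t 27.0 tcp [0.464  0.009  0.2235] tip [0.6134 0.0168 0.0923] box-tip mm [-18.6  41.8  92.3] 
z [ 0.7507  0.0392 -0.6595] x [-0.6594 -0.0161 -0.7516] F [-1.1  1.4 -1.1] w 0.0006 q [-0.15 -0.19  2.12  0.4   0.4  -2.06]
[ 0.35 -0.02 -0.27]
[ 0.34  1.1  -0.21]
[ 0.21  1.09 -0.06]
[0.08 1.08 0.09]
[-0.05  1.07  0.24]
[-0.13  1.07  0.33]
```

Levers 0, 1 and 2 gave no contact where off levers would stand, so they are ON. I'll back off, move to lever 3, and approach it lightly.

Emit:
{"op": "apply_moves", "data": {"moves": [[[0.18,0,-0.14,0,1],[0.35,0,-0.25,0,1],[0.35,0.3,-0.23,0,1],[0.34,0.6,-0.21,0,1],[0.34,0.85,-0.21,0,1],[0.34,1.09,-0.21,0,1],[0.28,1.09,-0.13,0,1],[0.21,1.09,-0.06,0,1],[0.21,1.09,-0.06,0,1]]]}}

```text
time: 28.12
tool_pos: [0.452, 0.0618, 0.217]
ee_rot: [3.12, 0.847, -3.121]
wrist_force: [-4.1, 1.6, -1.5]
width: 0.0007
finger_force: 2.0
```

Emit:
{"op": "apply_moves", "data": {"moves": [[[-0.06,0,0.06,0,1],[-0.09,0,0.1,0,1],[-0.09,0,0.1,0,1]]]}}

```text
time: 28.5
tool_pos: [0.4586, 0.062, 0.2171]
ee_rot: [3.12, 0.847, -3.121]
wrist_force: [-3.6, -0.0, -1.5]
width: 0.0006
finger_force: 2.7
```

Run:
```python
from h import *
o,R,t,tip=st()
s=snapshot("wrist"); img=cv2.resize(s["image"][150:320,60:460,::-1],None,fx=1.9,fy=1.9,interpolation=cv2.INTER_CUBIC)
cv2.imwrite("pics/w5.png",np.clip(img.astype(float)*2,0,255).astype(np.uint8))
for b in ([-15,96,87],[-10,96,87],[-5,96,87]): print(to(R,np.array(b)/1000+[.632,-.025,0]-tip))
```

```text
t 28.5 tcp [0.4586 0.062  0.2171] tip [0.6076 0.0693 0.0853] box-tip mm [-24.4  94.3  85.3] 
z [ 0.7483  0.0369 -0.6623] x [-0.6623 -0.0139 -0.7491] F [-3.6 -0.  -1.5] w 0.0006 q [-0.   -0.19  2.13  0.11  0.35 -1.69]
[-0.15  0.03  0.12]
[-0.22  0.02  0.19]
[-0.28  0.02  0.27]
```

View pics/w5.png

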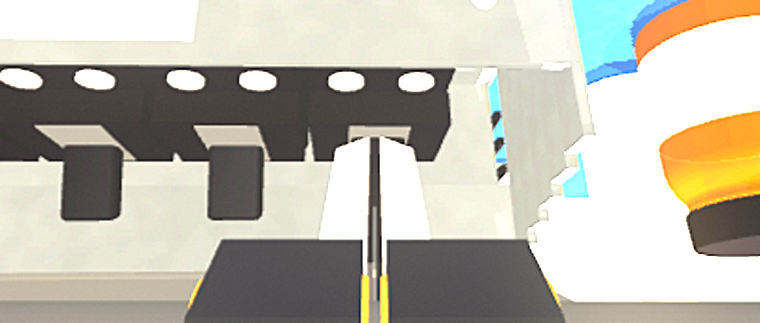

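The finger is centred on lever 3's slot (column ~380), and the other levers are unchanged. Now I'll push forward gently.

Emit:
{"op": "apply_moves", "data": {"moves": [[[-0.05,0,0.06,0,1],[-0.1,0,0.12,0,1],[-0.14,0,0.16,0,1],[-0.17,0,0.19,0,1]]]}}

```text
time: 29.05
tool_pos: [0.4721, 0.0625, 0.2182]
ee_rot: [3.121, 0.85, -3.12]
wrist_force: [-3.9, 0.3, -1.0]
width: 0.0007
finger_force: 1.8
```

Run:
```python
from h import *
o,R,t,tip=st()
s=snapshot("wrist"); img=cv2.resize(s["image"][150:320,60:460,::-1],None,fx=1.9,fy=1.9,interpolation=cv2.INTER_CUBIC)
cv2.imwrite("pics/w6.png",np.clip(img.astype(float)*2,0,255).astype(np.uint8))
```

```text
t 29.05 tcp [0.4721 0.0625 0.2182] tip [0.6214 0.0698 0.0869] box-tip mm [-10.6  94.8  86.9] 
z [ 0.7505  0.0368 -0.6599] x [-0.6599 -0.014  -0.7512] F [-3.9  0.3 -1. ] w 0.0007 q [ 0.   -0.15  2.1   0.11  0.34 -1.68]
```

Emit:
{"op": "apply_moves", "data": {"moves": [[[-0.03,0,0.03,0,1],[-0.05,0,0.06,0,1]]]}}

```text
time: 29.35
tool_pos: [0.4754, 0.0629, 0.2178]
ee_rot: [3.121, 0.848, -3.12]
wrist_force: [-26.0, -2.7, 7.3]
width: 0.0007
finger_force: 13.5
```

Emit:
{"op": "apply_moves", "data": {"moves": [[[-0.03,0,0.03,0,1],[-0.03,0,0.03,0,1]]]}}

```text
time: 29.6
tool_pos: [0.4752, 0.063, 0.2156]
ee_rot: [3.12, 0.84, -3.12]
wrist_force: [-32.2, -4.2, 9.0]
width: 0.0002
finger_force: 17.3
```

Run:
```python
from h import *
o,R,t,tip=st()
for b in ([-40,95,88],[-40,55,88]): print(to(R,np.array(b)/1000+[.632,-.025,0]-tip))
```

```text
t 29.6 tcp [0.4752 0.063  0.2156] tip [0.6232 0.0704 0.0829] box-tip mm [-8.8 95.4 82.9] 
z [ 0.7439  0.0373 -0.6672] x [-0.6672 -0.0145 -0.7447] F [-32.2  -4.2   9. ] w 0.0002 q [ 0.   -0.14  2.1   0.1   0.35 -1.68]
[ 0.34  0.02 -0.53]
[ 0.35 -0.78 -0.56]
```

The force jumped to 32 N, most likely the lip meeting the palm. I'll back off and check lever 3 in the wrist camera by mask.

Emit:
{"op": "apply_moves", "data": {"moves": [[[0.08,0,-0.1,0,1],[0.2,0,-0.28,0,1],[0.32,0,-0.48,0,1],[0.32,-0.4,-0.5,0,1],[0.32,-0.8,-0.5,0,1],[0.32,-0.8,-0.5,0,1]]]}}

```text
time: 30.35
tool_pos: [0.4501, 0.0212, 0.2225]
ee_rot: [3.121, 0.851, -3.122]
wrist_force: [-2.6, -1.8, -2.9]
width: 0.0005
finger_force: 1.5
```

```bash
cat > lev.py <<'E'
from h import *
o,R,t,tip=st()
s=snapshot("wrist"); p=P(s); im=s["image"]; cv2.imwrite("pics/last.png",im[:,:,::-1])
pr=lambda b:(p@np.r_[np.array(b)/1000+[.632,-.025,0],1])
px=lambda b:(pr(b)[:2]/pr(b)[2]).round(0)
g=im.max(2)
for i in range(4):
    y=(i-1.5)*54+15; a,b=px([-14,y,96]),px([14,y,96])
    out=[]
    for c0 in (a[0],b[0]):
        c=int(c0)
        if 8<c<504:
            col=np.median(g[:,c-3:c+4],axis=1); d=np.where(col<75)[0]; d=d[(d>200)&(d<290)]; out.append((c,d.min() if len(d) else None,d.max() if len(d) else None))
    print(i,"OFF end",a,"ON end",b,"dark rows",out)
E
python3 lev.py
```

```text
t 30.35 tcp [0.4501 0.0212 0.2225] tip [0.5996 0.0283 0.0912] box-tip mm [-32.4  53.3  91.2] 
z [ 0.7509  0.0355 -0.6594] x [-0.6595 -0.0127 -0.7516] F [-2.6 -1.8 -2.9] w 0.0005 q [-0.12 -0.23  2.15  0.34  0.39 -1.98]
0 OFF end [ 79. 251.] ON end [ 97. 260.] dark rows [(79, np.int64(201), np.int64(230)), (97, np.int64(201), np.int64(259))]
1 OFF end [160. 251.] ON end [169. 260.] dark rows [(160, np.int64(201), np.int64(259)), (169, np.int64(201), np.int64(259))]
2 OFF end [239. 250.] ON end [240. 260.] dark rows [(239, np.int64(201), np.int64(289)), (240, np.int64(201), np.int64(289))]
3 OFF end [317. 250.] ON end [309. 259.] dark rows [(317, np.int64(201), np.int64(289)), (309, np.int64(201), np.int64(289))]
```

Run:
```python
import cv2,numpy as np
g=cv2.imread("pics/last.png").max(2)
for c in list(range(84,124,6))+list(range(150,190,8))+list(range(284,350,5)):
    m=(np.median(g[195:290,c-1:c+2],axis=1)<75).astype(int); e=np.flatnonzero(np.diff(np.r_[0,m,0]))+195; print(c,e.reshape(-1,2).tolist())
```

```text
84 [[195, 212], [222, 260]]
90 [[195, 212], [222, 260]]
96 [[195, 212], [222, 260]]
102 [[195, 214], [222, 260]]
108 [[195, 219], [222, 259]]
114 [[195, 225]]
120 [[195, 231]]
150 [[195, 212], [217, 231]]
158 [[195, 212], [222, 260]]
166 [[195, 212], [222, 260]]
174 [[195, 212], [222, 260], [281, 290]]
182 [[195, 218], [223, 258], [276, 290]]
284 [[195, 231], [276, 290]]
289 [[195, 231], [276, 290]]
294 [[195, 227], [276, 290]]
299 [[195, 217], [223, 259], [276, 290]]
304 [[195, 213], [223, 260], [276, 290]]
309 [[195, 213], [223, 260], [276, 290]]
314 [[195, 213], [223, 260], [276, 290]]
319 [[195, 213], [223, 260], [276, 290]]
324 [[195, 213], [223, 231], [276, 290]]
329 [[195, 213], [218, 231], [276, 290]]
334 [[196, 231], [276, 290]]
339 [[195, 226], [281, 290]]
344 [[195, 221]]
349 [[196, 215]]
```

Lever 3 now matches the ON levers exactly (end row 260, at the ON column), and levers 0 and 1 are still ON. I'll withdraw so the cover comes down along the finger.

Emit:
{"op": "apply_moves", "data": {"moves": [[[0.25,0,-0.05,0,1],[0.45,0,-0.25,0,1],[0.65,0,-0.48,0,1],[0.85,0,-0.7,0,1],[1.05,0,-0.92,0,1],[1.25,0,-1.1,0,1],[1.6,0,-1.5,0,1],[2,0,-2,0,1],[2,0,-2.8,0,1],[2,0,-3.2,0,1]]]}}

```text
time: 31.65
tool_pos: [0.3046, 0.0173, 0.2458]
ee_rot: [3.123, 0.835, -3.119]
wrist_force: [-0.3, 0.1, 0.9]
width: 0.0004
finger_force: 0.0
```

Run:
```python
from h import *
st(); a=snapshot("scene");b=snapshot("side")
for n,s in(("scene",a),("side",b)):
    i0=cv2.imread(f"pics/{n}0.png"); d=cv2.absdiff(i0,s["image"][:,:,::-1]).max(2); m=(d>35).astype(np.uint8)
    k,l,sta,c=cv2.connectedComponentsWithStats(m); print(n,[sta[i].tolist() for i in range(1,k) if sta[i,4]>25])
    cv2.imwrite(f"pics/{n}_end.png",s["image"][:,:,::-1])
```

```text
t 31.65 tcp [0.3046 0.0173 0.2458] tip [0.452  0.0244 0.1123] box-tip mm [-180.    49.4  112.3] 
z [ 0.7406  0.036  -0.671 ] x [-0.6709 -0.0154 -0.7414] F [-0.3  0.1  0.9] w 0.0004 q [-0.24 -0.76  2.39  0.32  0.72 -1.99]
scene [[275, 0, 8, 7, 44], [279, 0, 12, 32, 129], [385, 0, 127, 93, 6235], [255, 4, 3, 17, 49], [264, 53, 134, 153, 6686], [437, 88, 19, 16, 94], [425, 101, 11, 12, 72], [409, 103, 103, 87, 4666], [393, 113, 26, 26, 127], [378, 141, 17, 11, 121], [365, 165, 33, 18, 322]]
side [[0, 0, 69, 66, 1246], [0, 59, 64, 44, 1387], [70, 86, 11, 11, 68], [80, 92, 9, 5, 30], [0, 94, 48, 63, 1161], [14, 97, 194, 120, 8952], [21, 158, 9, 22, 99], [49, 209, 47, 23, 570], [45, 210, 158, 60, 2914], [31, 232, 19, 15, 187], [0, 260, 23, 10, 141], [16, 267, 19, 7, 43], [0, 277, 11, 107, 837]]
```

Both views match the start images around the box, mug and jar, so the cover is shut and those are unmoved. The wrist force is zero. Handing in.

```bash
python3 -c "
from bench import ticket
print(ticket.close_job())"
```

```text
the job is handed in; nothing more can be done
None
```

I handed the job in at about 32 s: one breaker, at the left (jar) end, was off and is now on. The other three felt and looked on, though my last camera check missed the one beside it. The cover is shut, and the mug and jar match the first pictures. The arm hid part of the guide stick. While backing that lever over, the wrist force reached 32 N, most likely the cover's lip meeting the palm.

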